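# Run a worn bearing through the sprung gate of the reject lane

## Robot

A 6-joint arm with a two-finger parallel gripper is mounted at the origin on a cart in front of the work surface, level with it; the furniture and walls round the work are solid. World frame = base frame: x ahead of the robot, y to its left, z up, the work surface at z = 0. Lengths are in m, angles in degrees, forces in N, time in s.
With the tool pointing down it reaches from about 0.375 to 0.9 m from the base axis. Payload 3.1 kg.
Tool frame: the origin (TCP) lies at the very end of the fingers, on their centre line; the grasp point (between the pads) lies 19 mm behind it; z points along the fingers, y is the line along which they close (so a half turn about z gives the same grasp; the last joint's range is limited). The gripper opens to 87 mm and grips with 3 to 60 N. Pads are 19 mm wide; open, the fingers measure 117 mm over their backs; the gripper's body (75 mm by 190 mm) begins 51 mm behind the grasp point.
Start: joints at [60.762, 30.224, 82.088, -0, 67.689, -10.227], TCP at [0.204, 0.591, 0.195] pointing down, gripper open.
Joint ranges: [-176.69, 176.69], [-43.24, 126.21], [12.49, 139.97], [-82, 262], [0, 151.66], [-163.58, 163.58]. Speed limits (degrees/s): [159.86, 159.86, 180, 180, 180, 180].

## Interface

Orientations are given as a 3x3 rotation matrix whose columns are the frame's x, y, z axes.
In Python, from rig import bot, imaging gives the robot as it stands.
- The arm moves only by the tool drive_tool, never from a script. Its argument "deltas" is text: rows parted by semicolons, each of 5 numbers parted by spaces: the finger opening in mm, from 0 to 87, then the shift along the world's x, y, z in mm, then the turn about the world's z in rad. In form: jaw dx dy dz twist; .... A call has 1 to 12 rows; each row is the pose to reach, as a shift and turn from the pose commanded when the call began; what a row does not reach only later rows make up. A row lasts 1/10 s, in which the tool goes at most 50 mm and 8.59 degrees, less where a joint would pass 70% of its speed; a pose out of reach is approached as far as the arm can. A call with a gripper value outside its range is refused whole. The fingers move at their own pace and stop on an object; the grip force is fixed at half the most. Time passes only in rows, so rows that repeat a pose let the fingers close. It gives the time, the measured TCP pose, the force, the opening and the grip force at its end, in the units of the state.
- bot.read_state(): the state, without advancing time (a new reading comes with each control period).
- imaging.capture(name): name is "scene" or "side" or "wrist"; returns the picture (400x640x3 uint8, red, green, blue); there is no depth.
- imaging.camera_model(name): a dict with "fx", "fy", "cx", "cy" (pixels), "T" (4x4, takes a point from camera to world coordinates). Camera axes: x right, y down, z forward; pixel columns grow to the right and rows downward; lengths in m; the calibration is good to about 2 mm. A picture is of the moment at which its call begins: read the wrist's pose just before it. camera_model takes no time and is no camera call; for the wrist camera it gives the pose at the moment of the call.
- bot.hand_in(): hands the job in; it is judged then, once.
The state is a dict: "time_s": time; "joint_positions": joint angles; "qvel": joint speeds; "tau": joint torques, N m; "position": TCP position; "tcp_rot": TCP orientation; "force": force on the tool from outside, world axes, zero at the start; "moment": the same for the moment, N m; "opening": opening from 0.0 (shut) to 1.0 (fully open); "grasp_force": force on a finger pad.
Only numpy, scipy, OpenCV 4.12 (cv2) and the standard library are available. Lean on these libraries where they do the work, as an engineer would, in place of code of your own. Each camera call takes 0.05 s, during which the arm holds its last target. There are 200 camera calls.

## Task

Put the larger of the two loose ball bearings flat on the front end of the aluminium reject lane. Slide it along the lane through the orange sprung gate (do not lift it over) and on until it meets the sprung red stop inside; press until the stop just gives, gently and without driving it to the end of its short travel, then draw back so that the bearing stays resting at the stop and the gate swings shut behind it. The stop is set at a different depth each time and has to be felt for; leave the smaller bearing where it is.

Things in the scene. Friction and masses are not known exactly. Their poses are not given: they have to be found in the camera images.
- lane: Fixed lane: aluminium plate 5 mm thick with blue walls, open at the top, wall tops 30 mm over the bench. Origin on the bench under the gate; x along the lane in the pushing direction, y left, z up. Plate from x -140 to 245, y -54 to 62 mm. Bare up to x -58; walls flare in to x -30; throat y -29 to 29 mm up to the gate; behind it right wall at y -29, left wall at y 42 mm.
- loading_spot (a point): Point on the plate's top at the bare front end, on the centre line 95 mm before the gate, 5 mm above the bench; axes as the lane's. Set the big bearing down about here.
- gate_middle (a point): Middle of the throat at the gate, 20 mm above the bench; axes as the lane's. A bearing pushed through needs about 2 to 6 N, and the gate slips off behind it once its centre is 81 mm past the gate.
- gate (a joint): Orange gate: upright leaf 61 x 26 x 4 mm, 8 to 34 mm above the bench. Vertical hinge on the left at lane x 0, y 36 mm. 0 rad = shut; opens only inwards (free end towards +x) up to 1.62 rad; a spring shuts it, 0.03 N m when shut to 0.07 N m wide open.
- stop_range (a point): Fixed mark on the plate's top, 154 mm past the gate: middle of the range where the stop may be set, NOT the stop itself. Face of its red pad (62 wide, 18 mm high, across the lane) rests anywhere from 36 mm before to 36 mm past this mark; unmeasured. Pad gives along x: from 1.5 N, 0.6 N per mm, damped 60 N s/m, bottoms hard at 6 mm. Push with 7 to 9 N for half a second (friction takes up to two thirds); bottoming it (over 7 N on the pad) is too much.
- big_bearing_mid (a point): Centre (half-way up) of the larger ball bearing: steel ring, 52 mm in diameter, 14 mm high, flat on the bench, about 0.12 kg. A finger pressed against its side can lift it by friction: draw back before raising.
- small_bearing_mid (a point): Centre (half-way up) of the smaller ball bearing, 42 mm in diameter, 14 mm high, flat on the bench. Leave it where it is. Both bearings lie to the right of the lane, either one nearer.
Things that resemble listed ones, but are neither listed nor needed, are in the scene too. Leave any black or yellow look-alike of the part that bears big_bearing_mid alone.

How it is judged:
By the outcome, as a careful person would: the job done as asked, in the order asked, and still so for the second after the job is handed in, with the robot touching nothing.
It also fails if it takes over 72 s, if anything falls off the work surface, if the arm or the gripper's body presses on something with over 40 N, if the wrist force passes 120 N, or if a joint passes its speed limit or range.

## Working session

There is one attempt and no reset: what is moved stays moved. The work goes in short steps, Python scripts to look and compute and a tool call to move; the robot and the scene stay as the last step left them, time stands still between calls to the robot, and variables do not carry over. Pictures are saved under pics/ and viewed, at most 10 in all, crops included, and the job is handed in when it is done.

Besides the shell and the picture viewer there is one more tool, called after "Call:" as a command line: name --argument value ..., lists and objects as JSON in quotes. drive_tool: Moves the arm, as the interface text tells. Its arguments: {"type":"object","properties":{"deltas":{"type":"string"}},"required":["deltas"]}

```bash
mkdir -p pics; ls; python3 - <<'E'
from rig import bot, imaging
import cv2, numpy as np
s=bot.read_state(); print(s)
ims=[]
for n in ("scene","side"):
    im=imaging.capture(n); cv2.imwrite(f"pics/{n}0.png",im[:,:,::-1]); m=imaging.camera_model(n); print(n,m)
E
```

```text
pics
{'time_s': 0.0, 'joint_positions': array([ 6.07630508e+01,  3.02790222e+01,  8.21549785e+01, -2.99657828e-04,
        6.76873769e+01, -1.02265256e+01]), 'qvel': array([ 0.10720829, -0.08130773,  0.06707811,  0.0123365 , -0.04965886,
        0.02810322]), 'tau': array([-9.60267171e-04, -4.40041208e+01, -1.76588649e+01,  6.33636047e-02,
        5.83223195e-02, -1.47440624e-04]), 'position': array([0.20317206, 0.5902427 , 0.19387889]), 'tcp_rot': array([[-9.45459788e-01,  3.25737206e-01, -1.03047046e-03],
       [ 3.25738624e-01,  9.45458049e-01, -1.85092715e-03],
       [ 3.71350752e-04, -2.08564123e-03, -9.99997756e-01]]), 'force': array([ 0.59825701, -0.00494241,  0.01105398]), 'moment': array([-0.03542677, -0.02781969,  0.02096508]), 'grasp_force': 0.0, 'opening': 1.0045040671679324}
scene {'fx': 373.4057262340489, 'fy': 373.4057262340489, 'cx': 322.7134162518451, 'cy': 198.7861294770526, 'T': array([[ 0.7184126 , -0.37958373,  0.58292327,  0.03887157],
       [-0.6952718 , -0.36542197,  0.61892157, -0.63600514],
       [-0.02191959, -0.84993116, -0.5264376 ,  0.46996961],
       [ 0.        ,  0.        ,  0.        ,  1.        ]])}
side {'fx': 462.90831032916265, 'fy': 462.90831032916265, 'cx': 318.4877735741475, 'cy': 200.1366860046677, 'T': array([[ 0.99964703, -0.02032994,  0.01710273,  0.49231527],
       [-0.02422564, -0.43328849,  0.90092963, -1.11738962],
       [-0.01090543, -0.90102596, -0.43362806,  0.54201707],
       [ 0.        ,  0.        ,  0.        ,  1.        ]])}
```

View pics/scene0.png

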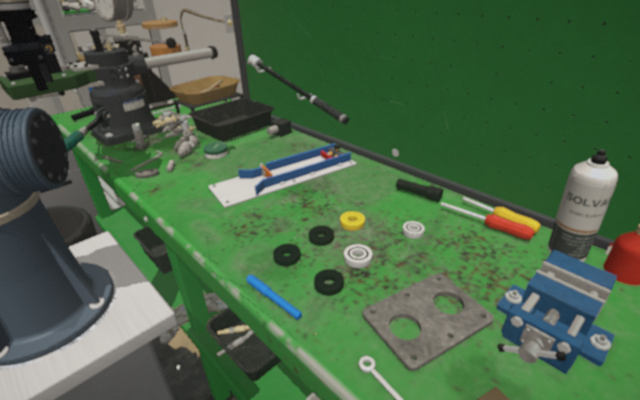

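View pics/side0.png

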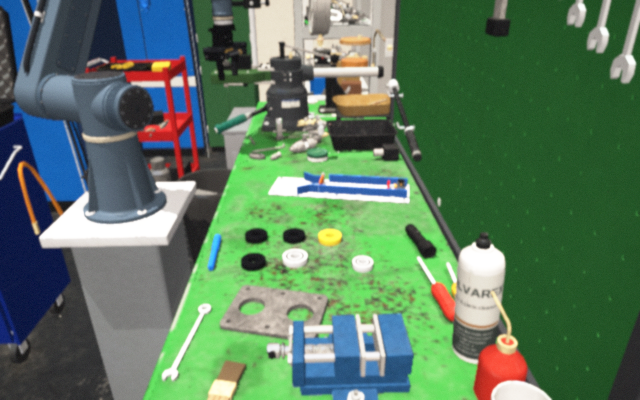

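The scene view shows the bright steel rings at (358,255) and (413,229); in the side view they are at (295,257) and (362,263). The look-alikes are black at (287,254), (321,235) and (329,281), and yellow at (352,220). The ring at (358,255) looks larger. The lane plate runs from about (210,190) to (355,160), with its front end towards the robot.

```bash
cat > h.py <<'E'
import numpy as np, cv2
def ray(m,uv):
    T=m["T"]; d=T[:3,:3]@np.array([(uv[0]-m["cx"])/m["fx"],(uv[1]-m["cy"])/m["fy"],1]); return T[:3,3],d/np.linalg.norm(d)
def onplane(m,uv,z):
    o,d=ray(m,uv); return o+d*(z-o[2])/d[2]
def cross(rays):
    A=sum(np.eye(3)-np.outer(d,d) for o,d in rays); b=sum((np.eye(3)-np.outer(d,d))@o for o,d in rays); return np.linalg.solve(A,b)
def proj(m,p):
    q=np.linalg.inv(m["T"])@np.r_[p,1]; return q[0]/q[2]*m["fx"]+m["cx"],q[1]/q[2]*m["fy"]+m["cy"]
def white(im,minv=120,maxs=60):
    h=cv2.cvtColor(im,cv2.COLOR_RGB2HSV); return ((h[...,2]>minv)&(h[...,1]<maxs)).astype(np.uint8)
def blob(mask,seed,r=30):
    n,l,st,c=cv2.connectedComponentsWithStats(mask)
    k=[i for i in range(1,n) if st[i,4]>30]; i=min(k,key=lambda i:np.hypot(*(c[i]-seed)))
    cs,_=cv2.findContours((l==i).astype(np.uint8),cv2.RETR_EXTERNAL,cv2.CHAIN_APPROX_NONE); return max(cs,key=cv2.contourArea)[:,0,:]
E
python3 - <<'E'
from h import *
from rig import imaging
seeds={"scene":{"A":(358,255),"B":(413,229),"lane":(270,185)},"side":{"A":(295,257),"B":(362,263),"lane":(300,190)}}
R={}
for n in seeds:
    im=cv2.imread(f"pics/{n}0.png")[:,:,::-1]; m=imaging.camera_model(n); w=white(im)
    for k,s in seeds[n].items():
        c=blob(w,s)
        if k=="lane":
            for uv in cv2.approxPolyDP(cv2.convexHull(c),4,True)[:,0]: print(n,"lane",uv,onplane(m,uv,.005).round(3))
            continue
        (u,v),ax,_=cv2.fitEllipse(cv2.convexHull(c)); R.setdefault(k,[]).append(ray(m,(u,v)))
        P=np.array([onplane(m,q,.007) for q in c.astype(float)]); print(n,k,(u,v),ax,onplane(m,(u,v),.007).round(4),np.ptp(P,0).round(4))
for k in R: print(k,cross(R[k]).round(4))
im=cv2.imread("pics/scene0.png")[195:300,260:440]; cv2.imwrite("pics/crop.png",cv2.resize(im,None,fx=4,fy=4,interpolation=cv2.INTER_CUBIC))
E
```

```text
scene A (357.6708068847656, 255.01144409179688) (24.837942123413086, 30.920635223388672) [ 0.4571 -0.2842  0.007 ] [0.0669 0.0638 0.    ]
scene B (413.1534423828125, 229.1455078125) (18.34922981262207, 22.24228286743164) [ 0.5983 -0.3118  0.007 ] [0.0592 0.0517 0.    ]
scene lane [356 162] [ 0.754 -0.016  0.005]
scene lane [226 207] [0.374 0.046 0.005]
scene lane [208 187] [0.392 0.16  0.005]
scene lane [263 171] [0.541 0.13  0.005]
side A (294.751220703125, 257.6321716308594) (21.201509475708008, 27.939788818359375) [ 0.4563 -0.2845  0.007 ] [0.0538 0.0821 0.    ]
side B (362.14520263671875, 263.2709045410156) (17.798206329345703, 22.28046989440918) [ 0.5965 -0.3118  0.007 ] [0.0454 0.0636 0.    ]
side lane [268 192] [0.374 0.057 0.005]
side lane [278 177] [0.396 0.164 0.005]
side lane [409 185] [0.774 0.086 0.005]
side lane [409 202] [ 0.752 -0.024  0.005]
A [ 0.4564 -0.2848  0.0074]
B [ 0.5965 -0.3129  0.0081]
```

View pics/crop.png

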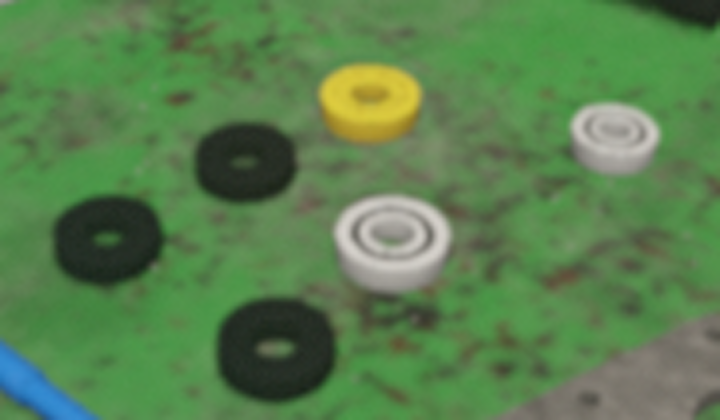

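Candidates in the scene view: steel ring A at (358,255), about 54 mm wide, and steel ring B at (413,229), about 45 mm wide. The rest are black or yellow. The crop confirms that A is the larger bright steel bearing. Next I check how close its neighbours are and refine the lane.

```bash
python3 - <<'E'
from h import *
from rig import imaging
m=imaging.camera_model("scene")
for k,uv in dict(b1=(287,254),b2=(321,235),b3=(329,281),yel=(352,220)).items():
    p=onplane(m,uv,.007)[:2]-[.4565,-.2845]; print(k,p.round(3),np.hypot(*p).round(3),np.degrees(np.arctan2(p[1],p[0])).round())
E
```

```text
b1 [-0.091  0.098] 0.134 133.0
b2 [-0.005  0.095] 0.095 93.0
b3 [-0.086 -0.01 ] 0.087 -173.0
yel [0.078 0.085] 0.116 47.0
```

Call:
drive_tool --deltas "87 40 -40 20 0; 87 80 -70 40 0; 87 120 -100 60 0; 87 160 -135 80 0.05; 87 190 -175 80 0.1; 87 210 -220 80 0.15; 87 220 -270 80 0.15; 87 230 -320 80 0.15; 87 240 -370 80 0.15; 87 250 -420 80 0.15; 87 250 -450 80 0.15; 87 250 -450 80 0.15"

```text
time_s: 1.3
position: [0.4539, 0.136, 0.2746]
tcp_rot: [[-0.982, 0.187, -0.001], [0.187, 0.982, -0.002], [0.0, -0.002, -1.0]]
force: [-0.1, 0.5, 0.6]
opening: 1.0
grasp_force: 0.0
```

```bash
python3 - <<'E'
from h import *
from rig import bot,imaging
m=imaging.camera_model("wrist"); im=imaging.capture("wrist"); cv2.imwrite("pics/w1.png",im[:,:,::-1]); np.savez("w1.npz",**m)
print(bot.read_state()["position"],m["T"].round(3), m["fx"])
E
```

```text
[0.4537337  0.13784793 0.27458287] [[ 0.188  0.944  0.271  0.379]
 [ 0.982 -0.18  -0.054  0.15 ]
 [-0.002  0.277 -0.961  0.464]
 [ 0.     0.     0.     1.   ]] 285.1087791120964
```

View pics/w1.png

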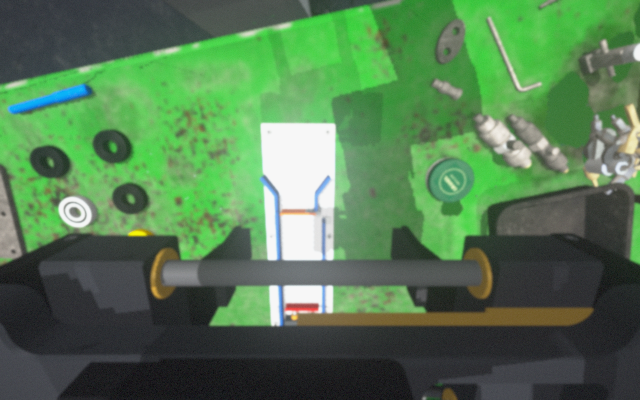

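The wrist view shows the plate's front corners at (262,124) and (335,124), the gate at (298,211), the red pad at (302,307) and the big bearing at (75,211). From these I work out the lane frame and a second height check.

```bash
python3 - <<'E'
from h import *
from rig import bot,imaging
m=dict(np.load("w1.npz")); im=cv2.imread("pics/w1.png")[:,:,::-1].copy()
w=white(im,170,50); c=blob(w,(300,165))
top=np.array([q for q in c if 270<q[0]<328 and q[1]<135],float); lf=np.array([q for q in c if 130<q[1]<172 and q[0]<275],float); rt=np.array([q for q in c if 130<q[1]<172 and q[0]>322],float)
def line(P):
    W=np.array([onplane(m,q,.005)[:2] for q in P],np.float32); v=cv2.fitLine(W,cv2.DIST_HUBER,0,.01,.01).ravel(); return v,W
L=[line(P) for P in (top,lf,rt)]
for v,W in L: print(len(W),v.round(4),np.degrees(np.arctan2(v[1],v[0])).round(2))
def inter(a,b): t=np.linalg.solve(np.c_[a[:2],-b[:2]],b[2:]-a[2:]); return a[2:]+t[0]*a[:2]
FR=inter(L[0][0],L[1][0]); FL=inter(L[0][0],L[2][0]); print("FR",FR,"FL",FL,"width",np.hypot(*(FL-FR)))
cA=blob(w,(75,211)); (u,v),ax,_=cv2.fitEllipse(cv2.convexHull(cA)); print((u,v),onplane(m,(u,v),.007))
r=[ray(m,(u,v))]; r+=[ray(imaging.camera_model("scene"),(357.67,255.01)),ray(imaging.camera_model("side"),(294.75,257.63))]; print("A",cross(r))
# heights of plate corners: two views
print("FRh",cross([ray(m,np.array(proj(m,np.r_[FR,.005]))),ray(imaging.camera_model("side"),(268,192)),ray(imaging.camera_model("scene"),(226,207))]))
h=cv2.cvtColor(im,cv2.COLOR_RGB2HSV)
for nm,mask,z,y0 in (("gate",(h[...,0]>5)&(h[...,0]<18)&(h[...,1]>120),.034,(298,211)),("pad",((h[...,0]<4)|(h[...,0]>175))&(h[...,1]>130),.018,(302,307))):
    b=blob(mask.astype(np.uint8),y0); print(nm,b.min(0),b.max(0))
    for q in ((b[:,0].min(),b[:,1].mean()),(b[:,0].max(),b[:,1].mean()),(b[:,0].mean(),b[:,1].min())): print(onplane(m,q,z).round(4))
bl=(h[...,0]>100)&(h[...,0]<125)&(h[...,1]>120)
for row in (195,200,205,218,225): x=np.where(bl[row,255:345])[0]+255; print(row,x, [onplane(m,(q,row),.03).round(4)[:2] for q in (x.min(),x.max())])
E
```

```text
57 [0.1878 0.9822 0.3856 0.1188] 79.18
41 [ 0.9829 -0.1839  0.4162  0.0455] -10.6
41 [ 0.9829 -0.184   0.4363  0.1595] -10.6
FR [0.37309203 0.05355425] FL [0.3948411  0.16730928] width 0.1158155
(74.78156280517578, 211.62799072265625) [ 0.45547889 -0.29088342  0.007     ]
A [ 0.45534636 -0.2872514   0.00960635]
FRh [0.37453748 0.0522995  0.00426362]Traceback (most recent call last):
  File "<stdin>", line 18, in <module>
  File "h.py", line 14, in blob
    k=[i for i in range(1,n) if st[i,4]>30]; i=min(k,key=lambda i:np.hypot(*(c[i]-seed)))
                                               ~~~^^^^^^^^^^^^^^^^^^^^^^^^^^^^^^^^^^^^^^^
ValueError: min() iterable argument is empty
```

The plate comes out 115.8 mm wide, which matches the text. I'm moving over the bearing for a close second look.

Call:
drive_tool --deltas "70 0 -40 0 0; 70 5 -85 0 0; 70 10 -130 0 0; 70 15 -175 0 0; 70 20 -220 0 0; 70 20 -265 0 0; 70 20 -310 0 0; 70 20 -355 0 0; 70 20 -395 0 0; 70 20 -415 0 0; 70 20 -415 0 0; 70 20 -415 0 0"

```text
time_s: 2.55
position: [0.4736, -0.2722, 0.2743]
tcp_rot: [[-0.984, 0.18, -0.001], [0.18, 0.984, 0.002], [0.001, 0.002, -1.0]]
force: [-0.4, -0.3, -0.5]
opening: 0.803
grasp_force: 0.0
```

Call:
drive_tool --deltas "70 0 0 0 0; 70 0 0 0 0; 70 0 0 0 0"

```text
time_s: 2.85
position: [0.4737, -0.2727, 0.2751]
tcp_rot: [[-0.984, 0.179, 0.0], [0.179, 0.984, 0.0], [-0.0, 0.0, -1.0]]
force: [0.4, 0.1, 0.3]
opening: 0.802
grasp_force: 0.0
```

```bash
python3 - <<'E'
from h import *
from rig import bot,imaging
m=imaging.camera_model("wrist"); im=imaging.capture("wrist"); cv2.imwrite("pics/w2.png",im[:,:,::-1]); np.savez("w2.npz",**m)
print(bot.read_state()["position"])
w=white(im,150,50); A=np.array([.456,-.286,.014]); uv=proj(m,A); print(uv)
c=blob(w,uv); (u,v),ax,_=cv2.fitEllipse(cv2.convexHull(c)); print((u,v),ax)
P=np.array([onplane(m,q.astype(float),.014)[:2] for q in cv2.convexHull(c)[:,0]]).astype(np.float32)
print("top circ",cv2.minEnclosingCircle(P),"mid",onplane(m,(u,v),.009))
r=[ray(m,(u,v)),ray(imaging.camera_model("scene"),(357.67,255.01)),ray(imaging.camera_model("side"),(294.75,257.63))]; print(cross(r))
E
```

```text
[ 0.47369874 -0.27306919  0.27507527]
(np.float64(310.9891951896273), np.float64(155.06575974950889))
(311.0476379394531, 154.31651306152344) (34.552589416503906, 35.590755462646484)
top circ ((0.4553060829639435, -0.28629785776138306), 0.028459249064326286) mid [ 0.45548298 -0.28597432  0.009     ]
[ 0.45593952 -0.28571573  0.00809811]
```

View pics/w2.png

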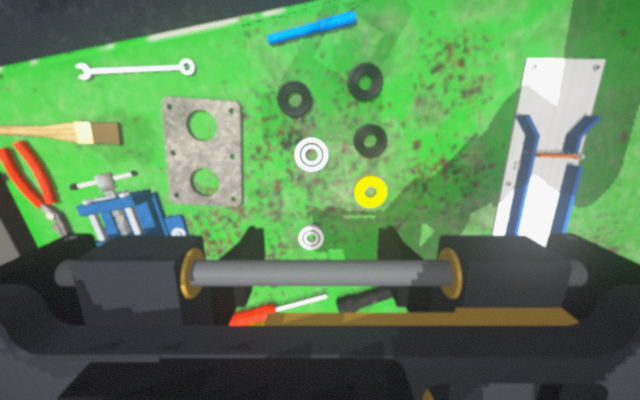

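Bearing A lies at (311,154) in this view, with the small bearing at (311,237). The fused centre is (0.456, -0.286), at a height of about 8 mm. Now descending to grasp.

Call:
drive_tool --deltas "70 -18 -13 -45 0; 70 -18 -13 -90 0; 70 -18 -13 -135 0; 70 -18 -13 -180 0; 70 -18 -13 -215 0; 70 -18 -13 -240 0; 70 -18 -13 -255 0; 70 -18 -13 -265 0; 70 -18 -13 -271 0; 70 -18 -13 -271 0; 70 -18 -13 -271 0"

```text
time_s: 4.0
position: [0.4561, -0.2875, 0.0045]
tcp_rot: [[-0.984, 0.181, 0.001], [0.181, 0.984, -0.001], [-0.001, -0.001, -1.0]]
force: [0.4, 0.4, 0.2]
opening: 0.807
grasp_force: 0.0
```

Call:
drive_tool --deltas "60 0 0 0 0; 48 0 0 0 0; 46 0 0 0 0; 46 0 0 0 0; 46 0 0 0 0; 46 0 0 0 0; 46 0 0 0 0"

```text
time_s: 4.7
position: [0.4556, -0.2871, 0.0038]
tcp_rot: [[-0.984, 0.181, -0.0], [0.181, 0.984, -0.0], [0.0, -0.0, -1.0]]
force: [0.2, -0.2, 0.1]
opening: 0.528
grasp_force: 0.0
```

The jaws reached 46 mm with no grip force, so the 52 mm ring is not between the pads. I need to look.

```bash
python3 - <<'E'
from h import *
from rig import bot,imaging
a=imaging.capture("wrist"); b=imaging.capture("side")[215:290,210:410]; s=imaging.capture("scene")[190:310,240:440]
print(bot.read_state()["position"],bot.read_state()["opening"],bot.read_state()["grasp_force"])
c=np.vstack([cv2.resize(b,(640,240),interpolation=cv2.INTER_CUBIC),cv2.resize(s,(600,360),interpolation=cv2.INTER_CUBIC)[:,:600].copy() if 0 else cv2.resize(s,(640,360),interpolation=cv2.INTER_CUBIC)])
cv2.imwrite("pics/g1.png",c[:,:,::-1]); cv2.imwrite("pics/g1w.png",a[:,:,::-1])
E
```

```text
[ 0.45554793 -0.28708922  0.0038101 ] 0.527143149272895 0.0
```

View pics/g1.png

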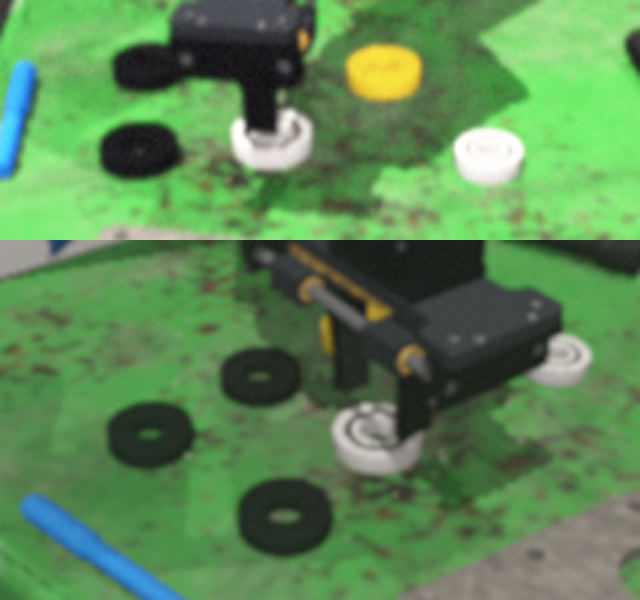

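The jaws look shifted towards +y relative to the ring: the near finger appears over the ring's bore rather than outside it. The ring itself has not moved. I'm comparing the fingertip's expected and seen pixels.

```bash
python3 - <<'E'
from h import *
from rig import bot,imaging
s=bot.read_state(); p=s["position"]; R=s["tcp_rot"]; print(s["force"],s["moment"])
for n in ("scene","side"):
    m=imaging.camera_model(n)
    for sg in (-1,1):
        for o in (23,38): print(n,sg,o,np.round(proj(m,p+R[:,1]*sg*o/1000),1))
    print(n,"A",np.round(proj(m,(.456,-.2858,.007)),1), "tip z14",np.round(proj(m,p-R[:,1]*.03+[0,0,.012]),1))
E
```

```text
[0.80258283 0.36529425 0.67286926] [-0.0090924   0.00243797  0.04321468]
scene -1 23 [366.  264.1]
scene -1 38 [371.3 268.7]
scene 1 23 [350.8 251. ]
scene 1 38 [346.2 246.9]
scene A [357.9 255.7] tip z14 [368.7 261.3]
side -1 23 [292.2 265.6]
side -1 38 [290.6 269.7]
side 1 23 [296.6 253.8]
side 1 38 [297.9 250.1]
side A [294.6 258. ] tip z14 [291.2 262.6]
```

View pics/g1w.png

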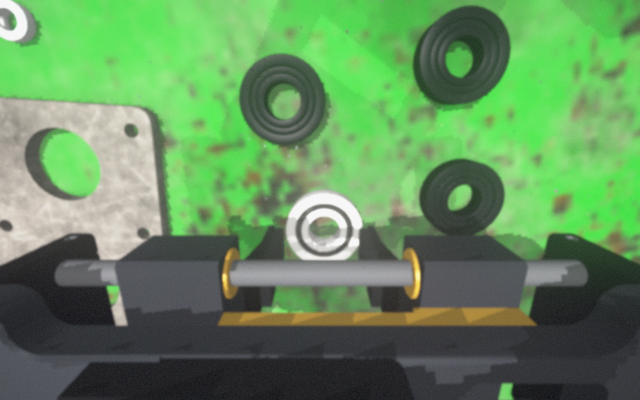

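The wrist view shows the ring at (325,228), centred between the fingers at about (270,240) and (375,240). In the side and scene views the tips sit about 10 px too high. So x and y are right but the fingertips are higher than the reading says, and I'm measuring by how much.

```bash
python3 - <<'E'
from h import *
from rig import bot,imaging
s=bot.read_state(); p=s["position"]; R=s["tcp_rot"]; mw=imaging.camera_model("wrist")
im=cv2.imread("pics/g1w.png")[:,:,::-1].copy(); w=white(im,150,50); c=blob(w,(325,220)); print("ring px",c.min(0),c.max(0))
print("pred ring px",[np.round(proj(mw,np.array([.456,-.2858,z])+R[:,1]*d),1) for z in (0,.014) for d in (-.026,.026)], "cam z",mw["T"][2,3])
for o in (23,38): print("tip wrist",[np.round(proj(mw,p+R[:,1]*sg*o/1000+R[:,0]*.0095),1) for sg in (-1,1)])
r=[ray(imaging.camera_model("scene"),(366.6,256)),ray(imaging.camera_model("side"),(290.6,256.6))]; print("near tip triang",cross(r),"expected",p-R[:,1]*.03)
r=[ray(imaging.camera_model("scene"),(349.4,239.3))]; q=p+R[:,1]*.03; o,d=r[0]; t=(q-o)@d; print("far tip nearest",o+t*d,q)
# dark finger columns in the raw side view
b=imaging.capture("side"); 
for v in range(235,275,3): print(v,b[v,280:312].sum(1)//3)
E
```

```text
ring px [286 189] [362 260]
pred ring px [array([287.8, 224.4]), array([359.5, 224.4]), array([285.5, 232.1]), array([362.2, 232. ])] cam z 0.1932753533196621
tip wrist [array([289.1, 213.5]), array([354.5, 213.5])]
tip wrist [array([267.8, 213.6]), array([375.8, 213.5])]
near tip triang [ 0.44887278 -0.31205452  0.02687056] expected [ 0.45012417 -0.31659486  0.00380952]
far tip nearest [ 0.47039032 -0.25068699  0.01870595] [ 0.46097168 -0.25758358  0.00381068]
235 [27 23 23 22 21 26 20 25 25 24 23 24 21 29 19 27 52 73 82 80 62 41 23 23
 42 65 79 89 81 84 85 89]
238 [24 23 27 28 20 22 19 19 23 26 26 23 18 18 20 23 23 37 47 47 34 27 22 25
 41 56 78 79 79 75 71 73]
241 [102 102 104  95  72  43  23  20  22  23  23  24  22  22  22  24  30  29
  32  32  26  35  38  46  59  71  82  79  76  85  95  95]
244 [124 125 126 133 121  88  47  25  18  22  23  20  21  24  22  37  75 110
 119  90  67  67  74  72  68  69  67  72  75  76  80  85]
247 [142 142 142 138 130  96  51  26  23  21  20  22  23  23  26  33  64  88
  85  76  75  75  75  76  72  74  82  90  91  98 101  96]
250 [142 144 140 142 13
[... 491 characters left out ...]
 183 134 101  89  88  84]
262 [114 120 148 195 230 241 245 244 233 218 215 210 211 210 215 224 223 219
 216 222 225 226 221 215 200 184 152 118  94  92  95  93]
265 [ 91  87  79  96 127 170 206 225 227 226 221 220 222 223 220 221 222 222
 220 216 208 201 183 162 134 107  94  90  92  91  87  84]
268 [ 96  99  96  93  86  89 108 120 130 127 117 117 118 123 126 123 119 124
 124 116 104 100  92  86  85  83  85  87  86  71  70  64]
271 [105 108  83  61  57  63  74  88  97 105 113 103  84  69  62  61  67  69
  62  66  73  80  79  79  76  73  69  68  69  71  74  71]
274 [119 111 107 110 114 112 116 116 114 109  99  83  66  61  65  66  66  60
  68  77  84  84  85  84  85  87  93  94  89  86  84  78]
```

The ring's size in the wrist view confirms the camera height, but triangulation puts the fingertips at about z = 27 mm. The real fingers end about 23 mm short of the stated TCP, so the jaws closed above the ring. I'll open and lower in steps, watching the force.

Call:
drive_tool --deltas "70 0 0 0 0; 70 0 0 0 0; 70 0 0 0 0; 70 0 0 -6 0; 70 0 0 -11 0; 70 0 0 -14 0; 70 0 0 -16 0; 70 0 0 -16 0; 70 0 0 -16 0"

```text
time_s: 5.8
position: [0.4555, -0.2871, -0.0122]
tcp_rot: [[-0.984, 0.181, -0.0], [0.181, 0.984, 0.0], [0.0, 0.0, -1.0]]
force: [0.2, -0.4, 0.4]
opening: 0.803
grasp_force: 0.0
```

Call:
drive_tool --deltas "60 0 0 0 0; 48 0 0 0 0; 46 0 0 0 0; 46 0 0 0 0; 46 0 0 0 0; 46 0 0 0 0; 46 0 0 0 0"

```text
time_s: 6.5
position: [0.4555, -0.2871, -0.0121]
tcp_rot: [[-0.984, 0.181, -0.0], [0.181, 0.984, -0.0], [-0.0, -0.0, -1.0]]
force: [-0.8, -0.1, 0.1]
opening: 0.537
grasp_force: 0.0
```

No contact at a reading of z = -12 mm, which confirms the offset. The jaws still missed the ring, so I go lower until the tips feel the bench.

Call:
drive_tool --deltas "70 0 0 0 0; 70 0 0 0 0; 70 0 0 0 0; 70 0 0 -2 0; 70 0 0 -4 0; 70 0 0 -5 0; 70 0 0 -6 0; 70 0 0 -6 0; 70 0 0 -6 0"

```text
time_s: 7.4
position: [0.4555, -0.2871, -0.0182]
tcp_rot: [[-0.984, 0.181, -0.0], [0.181, 0.984, 0.0], [0.0, 0.0, -1.0]]
force: [-0.5, -0.2, 1.5]
opening: 0.801
grasp_force: 0.0
```

```bash
python3 - <<'E'
from h import *
from rig import bot,imaging
b=imaging.capture("side"); s=bot.read_state(); print(s["position"],s["force"])
for v in range(250,276,2): print(v,b[v,278:302].sum(1)//3)
E
```

```text
[ 0.45557794 -0.28712761 -0.01812941] [-1.04614798 -0.04174277  0.34390003]
250 [81 81 82 78 66 48 34 23 22 25 22 22 25 25 20 24 28 43 62 62 47 32 25 25]
252 [135 135 136 137 134 116  75  32  21  28  23  26  22  22  23  26  53 131
 202 211 172 126 101  76]
254 [143 143 144 151 193 211 155  67  28  14  22  24  24  20  16  28  66 156
 228 239 222 195 176 146]
256 [138 137 141 154 211 231 190  98  31  26  23  21  26  24  18  24  58 131
 205 228 224 201 182 159]
258 [131 135 137 147 197 227 206 122  45  24  22  23  16  23  24  29  48 112
 170 194 195 180 160 151]
260 [137 136 133 138 172 206 190 123  44  24  22  17  25  19  25  23  39  99
 156 187 183 174 178 196]
262 [111 117 116 119 147 178 177 112  46  26  21  26  20  26  20  25  44 119
 193 222 223 220 215 217]
264 [ 95  94  92  88  96 125 134  88  37  26  23  22  24  26  24  24  42 109
 180 217 224 223 219 213]
266 [ 93 100 101  91  82  74  66  44  28  23  22  19  22  25  22  26  37  94
 164 199 207 198 185 170]
268 [ 83  87  95  96  95  90  74  55  39  34  31  32  30  34  31  34  36  60
  95 116 113 108 106  96]
270 [ 96  97 100 103  80  64  60  59  44  43  45  53  55  57  59  58  59  63
  64  65  68  75  86  83]
272 [111 102  99  94  80  66  58  51  45  51  53  60  64  65  68  68  64  62
  57  55  62  69  77  78]
274 [125 127 120 110 107 102  98  90  77  59  54  59  58  59  62  63  63  67
  63  63  65  66  68  76]
```

The tip's outer edge is now at row 268.5, which puts it at about z = 12 mm, so the offset is nearer 30 mm. I'm lowering another 8 mm with care.

Call:
drive_tool --deltas "70 0 0 -2 0; 70 0 0 -4 0; 70 0 0 -5 0; 70 0 0 -6 0; 70 0 0 -6 0"

```text
time_s: 7.95
position: [0.4555, -0.287, -0.0243]
tcp_rot: [[-0.984, 0.181, -0.0], [0.181, 0.984, 0.0], [0.0, 0.0, -1.0]]
force: [-0.9, -0.0, 0.1]
opening: 0.803
grasp_force: 0.0
```

Call:
drive_tool --deltas "70 0 0 -1 0; 70 0 0 -2 0; 70 0 0 -2 0; 60 0 0 -2 0; 48 0 0 -2 0; 46 0 0 -2 0; 46 0 0 -2 0; 46 0 0 -2 0; 46 0 0 -2 0; 46 0 0 -2 0"

```text
time_s: 8.95
position: [0.4555, -0.2869, -0.0261]
tcp_rot: [[-0.984, 0.181, -0.0], [0.181, 0.984, 0.0], [0.0, 0.0, -1.0]]
force: [0.4, 0.7, 0.5]
opening: 0.59
grasp_force: 30.0
```

The bearing is gripped: 51.3 mm opening, 30 N, reading z = -26.1 mm with the ring still on the bench. On the plate, 5 mm higher, the reading should be -21. Lifting and carrying it to the loading spot at (0.427, 0.098).

Call:
drive_tool --deltas "46 0 0 20 0; 46 0 0 50 0; 46 0 0 80 0; 46 0 30 95 0; 46 -3 70 100 0; 46 -6 115 100 0; 46 -9 160 100 0; 46 -12 205 100 0; 46 -16 250 100 0; 46 -20 295 100 0; 46 -25 335 100 0; 46 -28 365 100 0"

```text
time_s: 10.15
position: [0.4265, 0.08, 0.0738]
tcp_rot: [[-0.984, 0.179, -0.001], [0.179, 0.984, 0.0], [0.001, -0.0, -1.0]]
force: [0.3, 0.1, -1.4]
opening: 0.579
grasp_force: 30.0
```

Call:
drive_tool --deltas "46 0 12 0 0; 46 0 20 0 0; 46 0 20 -20 0; 46 0 20 -40 0; 46 0 20 -40 0; 46 0 20 -40 0"

```text
time_s: 10.75
position: [0.4279, 0.0971, 0.0338]
tcp_rot: [[-0.983, 0.182, -0.001], [0.182, 0.983, -0.0], [0.001, -0.0, -1.0]]
force: [-0.1, -0.2, -1.2]
opening: 0.582
grasp_force: 30.0
```

```bash
python3 - <<'E'
from h import *
from rig import bot,imaging
s=bot.read_state(); print(s["position"],s["opening"],s["grasp_force"])
m=imaging.camera_model("wrist"); w=imaging.capture("wrist"); b=imaging.capture("side"); c=imaging.capture("scene")
np.savez("w3.npz",**m); cv2.imwrite("pics/w3.png",w[:,:,::-1])
t=np.vstack([w[60:360],np.hstack([cv2.resize(b[130:230,230:430],(400,200)),cv2.resize(c[120:240,180:300],(240,200))])]); cv2.imwrite("pics/t3.png",t[:,:,::-1])
E
```

```text
[0.4278644  0.0970868  0.03375249] 0.5820583145137896 29.99970997305354
```

View pics/t3.png

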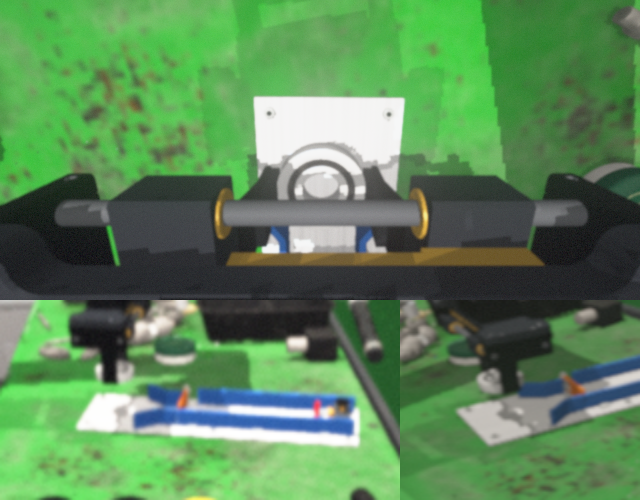

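The bearing is held, shown at (322,183) in the wrist strip, above the plate's front with its corners at (254,97) and (404,97). I refine the lane position from this closer view, and read the pad from the side view as a hint only.

```bash
python3 - <<'E'
from h import *
m=dict(np.load("w3.npz")); im=cv2.imread("pics/w3.png")[:,:,::-1].copy()
w=white(im,170,50); c=blob(w,(330,175))
g=[np.array([q for q in c if f(q)],float) for f in (lambda q:270<q[0]<390 and q[1]<165,lambda q:162<q[1]<205 and q[0]<262,lambda q:162<q[1]<205 and q[0]>396)]
L=[]
for P in g:
    W=np.array([onplane(m,q,.005)[:2] for q in P],np.float32); v=cv2.fitLine(W,cv2.DIST_HUBER,0,.01,.01).ravel(); L.append(v); print(len(P),np.degrees(np.arctan2(v[1],v[0])).round(2))
def inter(a,b): t=np.linalg.solve(np.c_[a[:2],-b[:2]],b[2:]-a[2:]); return a[2:]+t[0]*a[:2]
FR,FL=inter(L[0],L[1]),inter(L[0],L[2]); d=(FL-FR); print(FR,FL,np.hypot(*d))
for th in (-10.4,-10.65):
    a=np.radians(th); ux=np.array([np.cos(a),np.sin(a)]); uy=np.array([-ux[1],ux[0]]); mid=(FR+FL)/2; O=mid+.140*ux-.004*uy
    print(th,"origin",O.round(4),"load",(O-.095*ux).round(4),"x60",(O+.06*ux).round(4), "TCP lane y", ((np.array([.42786,.09709])-O)@uy).round(4),"x",((np.array([.42786,.09709])-O)@ux).round(4))
E
```

```text
119 78.82
42 -11.73
42 -10.76
[0.37287098 0.05418646] [0.39518258 0.16711898] 0.11511543
-10.4 origin [0.521  0.0814] load [0.4276 0.0986] x60 [0.58   0.0706] TCP lane y -0.0014 x -0.0944
-10.65 origin [0.5209 0.0808] load [0.4275 0.0984] x60 [0.5798 0.0698] TCP lane y -0.0012 x -0.0944
```

Call:
drive_tool --deltas "46 0 1 -20 0; 46 0 1 -40 0; 46 0 1 -48 0; 46 0 1 -51 0; 46 0 1 -53 0; 46 0 1 -54 0; 46 0 1 -54 0"

```text
time_s: 11.6
position: [0.4279, 0.0989, -0.0197]
tcp_rot: [[-0.984, 0.181, 0.001], [0.181, 0.984, -0.0], [-0.001, 0.0, -1.0]]
force: [0.8, 0.8, -1.1]
opening: 0.58
grasp_force: 30.0
```

Call:
drive_tool --deltas "46 0 0 -1 0; 46 0 0 -1 0; 46 0 0 -2 0; 46 0 0 -2 0"

```text
time_s: 12.0
position: [0.4277, 0.0989, -0.0212]
tcp_rot: [[-0.984, 0.181, 0.001], [0.181, 0.984, -0.0], [-0.001, 0.0, -1.0]]
force: [-1.1, 0.2, 8.8]
opening: 0.576
grasp_force: 30.0
```

The ring touched down at the expected height, with 9 N upward. Now I release, raise, move behind it and close.

Call:
drive_tool --deltas "60 0 0 1 0; 70 0 0 1 0; 70 0 0 1 0; 70 0 0 1 0; 70 0 0 15 0; 70 0 0 35 0; 70 0 0 55 0; 0 -20 4 60 0; 0 -40 8 60 0; 0 -49 9 60 0; 0 -49 9 60 0; 0 -49 9 60 0"

```text
time_s: 13.2
position: [0.3798, 0.1078, 0.0377]
tcp_rot: [[-0.984, 0.181, 0.002], [0.181, 0.984, -0.0], [-0.002, 0.0, -1.0]]
force: [-0.2, 0.1, 0.6]
opening: 0.435
grasp_force: 0.0
```

```bash
python3 - <<'E'
from h import *
from rig import bot,imaging
s=bot.read_state(); print(s["position"],s["opening"],s["force"])
m=imaging.camera_model("wrist"); w=imaging.capture("wrist"); b=imaging.capture("side"); c=imaging.capture("scene")
np.savez("w4.npz",**m)
t=np.vstack([w[60:360],np.hstack([cv2.resize(b[140:220,250:430],(400,200)),cv2.resize(c[120:240,180:300],(240,200))])]); cv2.imwrite("pics/t4.png",t[:,:,::-1])
E
```

```text
[0.37980751 0.10780353 0.03771392] 0.43475956024801105 [-0.24381211  0.09988927  0.56032149]
```

View pics/t4.png

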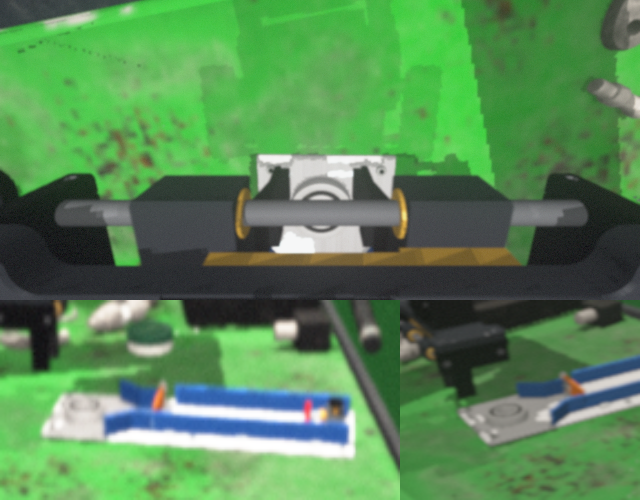

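The strip shows the bearing flat and centred on the front of the plate: at (322,185) in the wrist view, (85,408) in the side inset. I close the fingers and lower behind it.

Call:
drive_tool --deltas "0 0 0 0 0; 0 0 0 0 0; 0 0 0 -15 0; 0 0 0 -30 0; 0 0 0 -40 0; 0 0 0 -48 0; 0 0 0 -54 0; 0 0 0 -57 0; 0 0 0 -57 0; 0 0 0 -57 0"

```text
time_s: 14.35
position: [0.3786, 0.1079, -0.019]
tcp_rot: [[-0.984, 0.181, 0.0], [0.181, 0.984, -0.0], [-0.0, 0.0, -1.0]]
force: [0.3, 1.0, -0.3]
opening: 0.005
grasp_force: 0.0
```

Call:
drive_tool --deltas "0 6 -1 0 0; 0 12 -2 0 0; 0 18 -3.5 0 0; 0 23.5 -4.5 0 0; 0 29.5 -5.5 0 0; 0 35.5 -6.5 0 0; 0 41 -8 0 0; 0 47 -9 0 0; 0 53 -10 0 0; 0 59 -11 0 0; 0 65 -12.5 0 0; 0 70.5 -13.5 0 0"

```text
time_s: 15.55
position: [0.4498, 0.0943, -0.0192]
tcp_rot: [[-0.984, 0.181, 0.0], [0.181, 0.984, -0.0], [-0.0, 0.0, -1.0]]
force: [-2.5, 0.2, 2.2]
opening: 0.0
grasp_force: 1.0
```

```bash
cat > st.py <<'E'
from h import *
from rig import bot,imaging
import sys
s=bot.read_state(); O=np.array([.5209,.0809]); ux=np.array([.9823,-.1874]); uy=np.array([.1874,.9823])
d=s["position"][:2]-O; print("lane x %.1f y %.1f z %.1f  F along %.2f side %.2f z %.2f t %.2f"%(d@ux*1e3,d@uy*1e3,s["position"][2]*1e3,s["force"][:2]@ux,s["force"][:2]@uy,s["force"][2],s["time_s"]))
if len(sys.argv)>1:
    b=imaging.capture("side"); c=imaging.capture("scene")
    t=np.vstack([cv2.resize(b[155:215,260:420],(800,300),interpolation=cv2.INTER_CUBIC),cv2.resize(c[135:213,195:403],(800,300),interpolation=cv2.INTER_CUBIC)]); cv2.imwrite("pics/%s.png"%sys.argv[1],t[:,:,::-1])
E
python3 st.py t5
```

```text
lane x -72.3 y -0.2 z -19.2  F along -2.50 side -0.27 z 2.21 t 15.55
```

Call:
drive_tool --deltas "0 5 -1 0 0; 0 10 -2 0 0; 0 15 -3 0 0; 0 19.5 -3.5 0 0; 0 24.5 -4.5 0 0; 0 29.5 -5.5 0 0"

```text
time_s: 16.25
position: [0.4772, 0.089, -0.0193]
tcp_rot: [[-0.984, 0.181, -0.003], [0.181, 0.984, 0.0], [0.003, -0.0, -1.0]]
force: [-5.5, 0.3, 3.0]
opening: 0.003
grasp_force: 2.7
```

```bash
python3 st.py t6
```

```text
lane x -44.4 y -0.2 z -19.3  F along -5.41 side -0.76 z 2.96 t 16.25
```

Call:
drive_tool --deltas "0 5 -1 0 0; 0 10 -2 0 0; 0 15 -3 0 0; 0 19.5 -3.5 0 0; 0 24.5 -4.5 0 0; 0 29.5 -5.5 0 0"

```text
time_s: 16.95
position: [0.5069, 0.0834, -0.0192]
tcp_rot: [[-0.984, 0.18, -0.002], [0.18, 0.984, -0.0], [0.002, -0.0, -1.0]]
force: [-2.8, -0.7, -0.2]
opening: 0.003
grasp_force: 1.3
```

```bash
python3 st.py t7; python3 - <<'E'
from h import *
from rig import imaging
# orange (gate) pixels in side/scene now vs start
for n,t,(a,b,c,d) in (("side",0,(155,215,260,420)),):
    old=cv2.imread("pics/side0.png")[:,:,::-1].copy(); new=imaging.capture("side")
    for im in (old,new):
        h=cv2.cvtColor(im,cv2.COLOR_RGB2HSV)[a:b,c:d]; k=(h[...,0]>5)&(h[...,0]<20)&(h[...,1]>110)&(h[...,2]>90); v,u=np.where(k); print(len(u),[(int(x)+c,int(y)+a) for x,y in zip(u,v)][:40])
E
```

```text
lane x -14.2 y -0.2 z -19.2  F along -2.60 side -1.18 z -0.19 t 16.95
29 [(322, 175), (322, 176), (323, 176), (321, 177), (322, 177), (323, 177), (321, 178), (322, 178), (323, 178), (320, 179), (321, 179), (322, 179), (323, 179), (320, 180), (321, 180), (322, 180), (319, 181), (320, 181), (321, 181), (322, 181), (320, 182), (321, 182), (322, 182), (400, 183), (401, 183), (400, 184), (401, 184), (401, 185), (396, 186)]
86 [(326, 162), (327, 162), (326, 163), (327, 163), (328, 163), (326, 164), (327, 164), (326, 165), (327, 175), (328, 175), (329, 175), (330, 175), (331, 175), (328, 176), (329, 176), (330, 176), (331, 176), (332, 176), (333, 176), (334, 176), (329, 177), (330, 177), (331, 177), (332, 177), (333, 177), (334, 177), (335, 177), (336, 177), (337, 177), (338, 177), (339, 177), (340, 177), (329, 178), (330, 178), (331, 178), (332, 178), (333, 178), (334, 178), (335, 178), (336, 178)]
```

The gate is opening: in the side view its orange pixels have spread along x. The force peaked at about 5.4 N. I push on to just short of the earliest possible stop position.

Call:
drive_tool --deltas "0 5 -1 0 0; 0 10 -2 0 0; 0 15 -3 0 0; 0 19.5 -3.5 0 0; 0 24.5 -4.5 0 0; 0 29.5 -5.5 0 0; 0 34 -6.5 0 0; 0 39 -7.5 0 0; 0 44 -8.5 0 0; 0 49 -9.5 0 0; 0 54 -10.5 0 0; 0 58 -11 0 0"

```text
time_s: 18.3
position: [0.566, 0.0724, -0.0192]
tcp_rot: [[-0.984, 0.181, -0.001], [0.181, 0.984, 0.0], [0.001, -0.0, -1.0]]
force: [-2.5, 0.1, 1.3]
opening: 0.005
grasp_force: 1.4
```

```bash
python3 st.py t8; python3 - <<'E'
from h import *
from rig import imaging
im=cv2.imread("pics/side0.png")[:,:,::-1].copy(); m=imaging.camera_model("side")
h=cv2.cvtColor(im,cv2.COLOR_RGB2HSV); k=((h[...,0]<4)|(h[...,0]>172))&(h[...,1]>120); k[:170]=0;k[200:]=0;k[:,:350]=0;k[:,410:]=0
v,u=np.where(k); print(u.min(),u.max(),v.min(),v.max())
O=np.array([.5209,.0809]); ux=np.array([.9823,-.1874])
for z in (.015,.023): print([(((onplane(m,(q,v[u==q].mean()),z)[:2]-O)@ux)*1e3).round(1) for q in (u.min(),u.max())])
E
```

```text
lane x 45.9 y 0.1 z -19.2  F along -2.46 side -0.37 z 1.31 t 18.30
387 389 181 187
[np.float64(185.8), np.float64(191.1)]
[np.float64(186.0), np.float64(191.2)]
```

The side view suggests the pad face is around lane x = 185, so contact should come near TCP x = 123. Pushing on, slower as I get near.

Call:
drive_tool --deltas "0 5 -1 0 0; 0 10 -2 0 0; 0 15 -3 0 0; 0 19.5 -3.5 0 0; 0 24.5 -4.5 0 0; 0 29.5 -5.5 0 0; 0 34 -6.5 0 0; 0 38 -7.5 0 0; 0 42 -8 0 0; 0 46 -9 0 0; 0 49 -9.5 0 0; 0 52 -10 0 0"

```text
time_s: 19.6
position: [0.6182, 0.0624, -0.0192]
tcp_rot: [[-0.984, 0.181, -0.0], [0.181, 0.984, 0.0], [0.0, 0.0, -1.0]]
force: [-1.3, 0.3, 1.3]
opening: 0.005
grasp_force: 0.6
```

```bash
python3 st.py
```

```text
lane x 99.1 y 0.1 z -19.2  F along -1.37 side 0.05 z 1.29 t 19.60
```

Call:
drive_tool --deltas "0 2 -0.4 0 0; 0 4 -0.8 0 0; 0 6 -1.2 0 0; 0 8 -1.5 0 0; 0 10 -1.9 0 0"

```text
time_s: 20.1
position: [0.6282, 0.0605, -0.0191]
tcp_rot: [[-0.984, 0.181, -0.0], [0.181, 0.984, -0.0], [0.0, -0.0, -1.0]]
force: [-1.0, -0.2, 0.8]
opening: 0.006
grasp_force: 0.6
```

```bash
python3 st.py
```

```text
lane x 109.2 y 0.0 z -19.1  F along -0.97 side -0.38 z 0.80 t 20.10
```

Call:
drive_tool --deltas "0 1 -0.2 0 0; 0 2 -0.4 0 0; 0 3 -0.6 0 0; 0 4 -0.8 0 0; 0 5 -1 0 0"

```text
time_s: 20.6
position: [0.6331, 0.0595, -0.0192]
tcp_rot: [[-0.984, 0.181, -0.0], [0.181, 0.984, 0.0], [0.0, 0.0, -1.0]]
force: [-1.2, 0.2, 0.5]
opening: 0.005
grasp_force: 0.6
```

Call:
drive_tool --deltas "0 1 -0.2 0 0; 0 2 -0.4 0 0; 0 3 -0.6 0 0"

```text
time_s: 20.9
position: [0.6361, 0.0589, -0.0192]
tcp_rot: [[-0.984, 0.181, -0.0], [0.181, 0.984, -0.0], [0.0, -0.0, -1.0]]
force: [-1.1, -0.3, 0.6]
opening: 0.007
grasp_force: 0.6
```

Call:
drive_tool --deltas "0 1 -0.2 0 0; 0 2 -0.4 0 0; 0 3 -0.6 0 0"

```text
time_s: 21.2
position: [0.6391, 0.0583, -0.0191]
tcp_rot: [[-0.984, 0.181, -0.0], [0.181, 0.984, -0.0], [-0.0, -0.0, -1.0]]
force: [-1.4, 0.4, 0.2]
opening: 0.004
grasp_force: 0.6
```

Call:
drive_tool --deltas "0 1 -0.2 0 0; 0 2 -0.4 0 0"

```text
time_s: 21.4
position: [0.6411, 0.0579, -0.0191]
tcp_rot: [[-0.984, 0.181, 0.0], [0.181, 0.984, 0.0], [-0.0, 0.0, -1.0]]
force: [-0.7, 1.2, 0.4]
opening: 0.007
grasp_force: 0.6
```

Call:
drive_tool --deltas "0 1 -0.2 0 0; 0 2 -0.4 0 0"

```text
time_s: 21.6
position: [0.6423, 0.0577, -0.0192]
tcp_rot: [[-0.984, 0.181, -0.002], [0.181, 0.984, 0.0], [0.002, -0.0, -1.0]]
force: [-4.5, 1.3, 2.5]
opening: -0.001
grasp_force: 1.8
```

Call:
drive_tool --deltas "0 1 -0.2 0 0; 0 2 -0.4 0 0"

```text
time_s: 21.8
position: [0.6428, 0.0576, -0.0193]
tcp_rot: [[-0.984, 0.181, -0.005], [0.181, 0.984, 0.001], [0.005, -0.0, -1.0]]
force: [-6.8, 2.5, 3.9]
opening: 0.008
grasp_force: 3.0
```

Contact came at TCP x of about 0.6415, and the force is now about 7 N. I press slightly further and hold.

Call:
drive_tool --deltas "0 0.3 0 0 0; 0 0.5 -0.1 0 0; 0 0.5 -0.1 0 0"

```text
time_s: 22.1
position: [0.6431, 0.0575, -0.0192]
tcp_rot: [[-0.984, 0.181, -0.005], [0.181, 0.984, 0.001], [0.005, -0.0, -1.0]]
force: [-5.4, 2.1, 4.6]
opening: 0.005
grasp_force: 2.9
```

Call:
drive_tool --deltas "0 0.5 -0.1 0 0; 0 1 -0.2 0 0; 0 1 -0.2 0 0"

```text
time_s: 22.4
position: [0.6435, 0.0574, -0.0193]
tcp_rot: [[-0.984, 0.181, -0.006], [0.181, 0.984, 0.001], [0.006, -0.0, -1.0]]
force: [-5.9, 2.3, 4.5]
opening: 0.004
grasp_force: 3.2
```

Call:
drive_tool --deltas "0 0.7 -0.1 0 0; 0 1.4 -0.3 0 0; 0 1.4 -0.3 0 0; 0 1.4 -0.3 0 0"

```text
time_s: 22.8
position: [0.6442, 0.0573, -0.0193]
tcp_rot: [[-0.984, 0.18, -0.008], [0.18, 0.984, 0.001], [0.008, -0.0, -1.0]]
force: [-7.1, 2.0, 5.7]
opening: 0.003
grasp_force: 3.8
```

Call:
drive_tool --deltas "0 0.5 -0.1 0 0; 0 0.5 -0.1 0 0; 0 0.5 -0.1 0 0; 0 0.5 -0.1 0 0; 0 0.5 -0.1 0 0; 0 0.5 -0.1 0 0"

```text
time_s: 23.4
position: [0.6442, 0.0573, -0.0193]
tcp_rot: [[-0.984, 0.18, -0.009], [0.18, 0.984, 0.001], [0.009, -0.001, -1.0]]
force: [-8.2, 2.3, 6.0]
opening: 0.007
grasp_force: 4.1
```

Held at about 8.5 N for over half a second, with the pad giving about 3 mm. I draw back gently and then raise.

Call:
drive_tool --deltas "0 -1 0.2 0 0; 0 -2 0.4 0 0; 0 -3 0.6 0 0; 0 -4 0.8 0 0; 0 -6 1.1 0 0; 0 -9 1.7 0 0; 0 -12 2.2 0 0; 0 -15 2.8 0 0; 0 -18 3.4 0 0; 0 -18 3.4 0 0; 0 -18 3.4 0 0"

```text
time_s: 24.5
position: [0.6306, 0.0598, -0.0191]
tcp_rot: [[-0.984, 0.181, 0.0], [0.181, 0.984, -0.0], [-0.0, 0.0, -1.0]]
force: [0.1, -0.5, 0.0]
opening: 0.005
grasp_force: 0.0
```

```bash
python3 st.py
```

```text
lane x 111.7 y -0.2 z -19.1  F along 0.24 side -0.45 z 0.04 t 24.50
```

Call:
drive_tool --deltas "0 0 0 5 0; 0 0 0 12 0; 0 0 0 25 0; 0 0 0 45 0; 0 0 0 75 0; 0 0 0 110 0; 0 -30 0 150 0; 0 -70 0 190 0; 0 -110 0 220 0; 0 -140 0 240 0; 0 -140 0 240 0; 0 -140 0 240 0"

```text
time_s: 25.7
position: [0.4909, 0.0598, 0.2227]
tcp_rot: [[-0.984, 0.181, 0.004], [0.181, 0.984, -0.0], [-0.004, 0.0, -1.0]]
force: [0.8, -0.6, -0.2]
opening: 0.007
grasp_force: 0.0
```

```bash
python3 st.py; python3 - <<'E'
from h import *
from rig import imaging
w=imaging.capture("wrist"); b=imaging.capture("side"); c=imaging.capture("scene")
t=np.vstack([cv2.resize(w[:270,150:510],(800,600))[:340].copy() if 0 else cv2.resize(w[60:260,180:460],(640,340)),np.hstack([cv2.resize(b[160:215,300:420],(320,240),interpolation=cv2.INTER_CUBIC),cv2.resize(c[135:205,250:370],(320,240),interpolation=cv2.INTER_CUBIC)])]); cv2.imwrite("pics/t9.png",t[:,:,::-1])
E
```

```text
lane x -25.5 y -26.4 z 222.7  F along 0.88 side -0.40 z -0.16 t 25.70
```

View pics/t9.png

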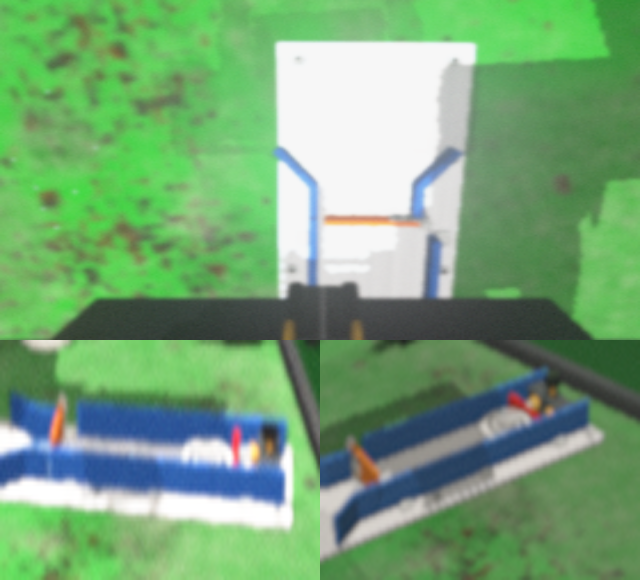

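The view shows the gate shut straight across at (372,220) and the bearing lying at the red pad: ring at (207,452) and pad at (237,445) in the side inset. One numeric check of the gap from directly above.

Call:
drive_tool --deltas "0 40 0 0 0; 0 80 0 0 0; 0 120 -5 0 0; 0 160 -8 0 0; 0 190 -8 0 0; 0 200 -8 0 0; 0 200 -8 0 0; 0 200 -8 0 0; 0 200 -8 0 0"

```text
time_s: 26.75
position: [0.6889, 0.0521, 0.2206]
tcp_rot: [[-0.984, 0.181, -0.002], [0.181, 0.984, 0.0], [0.002, -0.0, -1.0]]
force: [0.5, -0.2, -0.8]
opening: 0.003
grasp_force: 0.0
```

```bash
python3 - <<'E'
from h import *
from rig import imaging
m=imaging.camera_model("wrist"); im=imaging.capture("wrist"); cv2.imwrite("pics/w9.png",im[:,:,::-1])
h=cv2.cvtColor(im,cv2.COLOR_RGB2HSV); O=np.array([.5209,.0809]); ux=np.array([.9823,-.1874]); uy=np.array([.1874,.9823])
k=(((h[...,0]<5)|(h[...,0]>172))&(h[...,1]>130)&(h[...,2]>60)); k[:, :200]=0;k[:,450:]=0
v,u=np.where(k); print(len(u)); 
if len(u):
    print(u.min(),u.max(),v.min(),v.max())
    for uu in (int(u.mean())-8,int(u.mean()),int(u.mean())+8):
        vv=v[u==uu]
        if len(vv): d=onplane(m,(uu,vv.min()),.023)[:2]-O; print("pad face",uu,vv.min(),vv.max(),(d@ux*1e3).round(1),(d@uy*1e3).round(1))
g=cv2.cvtColor(im,cv2.COLOR_RGB2GRAY)
c=proj(m,np.r_[O+.158*ux,.019]); print("ring centre expected px",np.round(c)); col=int(c[0])
print([(r,int(g[r,col-1:col+2].mean()),[int(x) for x in im[r,col]]) for r in range(int(c[1])-28,min(400,int(c[1])+34),2)])
E
```

```text
142
302 343 182 186
pad face 315 184 186 186.7 -5.6
pad face 323 183 185 185.2 5.5
pad face 331 183 186 185.1 16.7
ring centre expected px [319. 163.]
[(135, 232, [234, 233, 231]), (137, 232, [233, 231, 231]), (139, 231, [233, 231, 230]), (141, 231, [233, 231, 230]), (143, 226, [228, 226, 225]), (145, 225, [223, 226, 230]), (147, 239, [237, 239, 240]), (149, 204, [203, 203, 201]), (151, 120, [118, 118, 120]), (153, 212, [207, 214, 220]), (155, 229, [229, 230, 231]), (157, 215, [216, 219, 220]), (159, 237, [236, 240, 241]), (161, 241, [238, 242, 243]), (163, 241, [239, 242, 243]), (165, 241, [238, 242, 243]), (167, 239, [237, 240, 241]), (169, 224, [225, 225, 225]), (171, 191, [188, 192, 198]), (173, 235, [232, 237, 242]), (175, 194, [193, 199, 204]), (177, 153, [148, 151, 158]), (179, 235, [232, 236, 242]), (181, 233, [232, 234, 237]), (183, 159, [224, 133, 134]), (185, 131, [238, 89, 80]), (187, 204, [232, 193, 193]), (189, 239, [237, 240, 240]), (191, 240, [238, 241, 241]), (193, 237, [236, 240, 240]), (195, 225, [229, 230, 229])]
```

The ring's dark grooves at rows 151 and 177 put its centre at row 164 and its edge at about 182. The pad starts at row 183, so the bearing rests at the stop, to within a pixel. Handing in.

```bash
python3 -c "
from rig import bot
print(bot.hand_in())"
```

```text
the job is handed in; nothing more can be done
None
```

I pushed the larger bearing through the gate to the red stop, pressed it at about 8.5 N for over half a second, and drew back; it rests at the stop (within about 1.5 mm), the gate is shut, the small bearing was not touched, and the job is handed in at about 27 s.

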